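# Seat a stove-top griddle plate on its locating studs and latch it

### The job

The griddle plate lies loose on its stove-top stand, its front riding up on two hidden locating studs. Draw it gently towards the front of the stand, without lifting it off and without forcing it against the studs, until its holes find the studs and it drops flush onto the stand; then turn the latch on the front rail fully across the plate to lock it. Leave the things round about where they are.

Things in the scene. Friction and masses are not known exactly. Their poses are not given: they have to be found in the camera images.
- stand: Black angle-iron stand, fixed on the hob, 250 (x) x 212 (y) mm. Origin at hob level; x to its rear (away from the robot, turned up to 0.3 rad), y to its left, z up. Two side ledges carry the plate 50 mm above the origin; side cheeks guide it with 2 mm play, so it slides along the stand's x only. The seated plate's origin lies at x = -16 to +16 mm.
- slot_front (a point): Point on the stand's middle line at ledge height, (-61, 0, 50) mm in its frame: foremost setting of the two fixed steel studs, 12 mm thick, tips 10 mm above the ledges, at y = -50 and +50 mm. Their cross bar is screwed on through long slots: the true studs stand anywhere from 0 to 32 mm behind (+x of) this point. Where is not measured; the plate lies over them.
- griddle: Dark cast griddle plate, loose, 170 (x) x 200 (y) x 6 mm, 0.5 to 0.9 kg, rim round its ribbed middle, steel loop handle front and rear. Origin at the centre of its underside; x to its rear, z up. Starts 14 to 24 mm too far to the rear of the true studs, front tilted up some 4 degrees on them, rear edge on the ledges. On the studs its front falls 10 mm by its own weight if it is free to.
- holes_mid (a point): Point of the plate's underside midway between its two holes, (-45, 0, 0) mm in the plate's frame. Both are slots, 14 (x) x 20 (y) mm, at y = -50 and y = +50 mm. Riding on the studs the plate takes 3 to 10 N to slide. Seated, this point lies between the true studs, at ledge height, and the plate can move no farther.
- griddle_handle (a point): Middle of the top bar of the plate's front loop handle: a round steel bar 12 mm thick, 50 mm long along the plate's y, at (-68, 0, 40) mm in the plate's frame; 28 mm are free between bar and plate.
- latch (a joint): Angle of the turn latch on the stand's front rail, rad: 0 = open, tongue to the stand's left (+y); 1.571 = shut at its stop, tongue to the rear (+x) over the plate's front edge; it shuts clockwise seen from above. Turns with about 1.5 N at the knob, stays where left, starts at 0 to 0.25. The tongue passes 1.5 mm above the seated plate but strikes the edge of a raised one.
- latch_hinge (a point): Upright axis of the latch at ledge height: (-112, 80, 50) mm in the stand's frame.
- latch_knob (a point): Point on the axis of the latch's upright round red knob, 12 mm thick, 42 mm from the latch's axis. The knob stands 16 to 53 mm above ledge height, this point 36 mm above it. It can be pinched from above and led round the hinge, or pushed.
- pepper_mill: Dark wooden pepper mill, 58 mm wide, 150 mm tall, loose, on the hob to the right. Origin at its foot. Leave alone.
- salt_shaker: Glass salt shaker, 44 mm wide, 90 mm tall, loose, on the hob to the right. Origin at its foot. Leave alone.
- tin: Small food tin, 58 mm wide, 72 mm tall, loose, on the hob to the right. Origin at its foot. Leave alone.

How it is judged:
By the outcome, as a careful person would: the job done as asked, in the order asked, and still so for the second after the job is handed in, with the robot touching nothing.
It also fails if it takes over 50 s, if anything falls off the work surface, if the arm or the gripper's body presses on something with over 40 N, if the wrist force passes 120 N, or if a joint passes its speed limit or range.

### The arm

A 7-joint arm with a two-finger parallel gripper is mounted at the origin on a cart in front of the work surface, level with it; the furniture and walls round the work are solid. World frame = base frame: x ahead of the robot, y to its left, z up, the work surface at z = 0. Lengths are in m, angles in rad, forces in N, time in s.
With the tool pointing down it reaches from about 0.4 to 0.875 m from the base axis. Payload 19.3 kg.
Tool frame: the origin (TCP) lies where the fingers leave the gripper's body, on its centre line; the fingertips stand bot.tip_reach ahead of it and the grasp point (between the pads) lies 54 mm ahead of it (bot.tip_reach is the distance from the TCP to the fingertips, in m); z points along the fingers, y is the line along which they close (so a half turn about z gives the same grasp; the last joint's range is limited). The gripper opens to 85 mm and grips with 20 to 120 N. Pads are 22 mm wide; open, the fingers measure 114 mm over their backs; the gripper's body (76 mm by 85 mm) begins 54 mm behind the grasp point. The pads swing forward as they close: fully open they stand 13 mm farther back than shut.
Start: joints at [-1.401, 0.521, -0.036, 1.599, 0.021, 1.021, -0.113], TCP at [0.148, 0.607, 0.304] pointing down, gripper open.
Joint ranges: [-2.91, 2.91], [-0.3, 2.13], [-1.5, 1.42], [0.17, 2.43], [-1.26, 4.41], [0.16, 1.93], [-2.52, 2.52]. Speed limits (rad/s): [1.89, 1.89, 2.39, 2.39, 3.01, 3.01, 3.01].

### API

Orientations are given as [roll, pitch, yaw] about the fixed x, y, z axes, in that order (R = Rz(yaw) Ry(pitch) Rx(roll)).
In Python, from workcell import bot gives the robot as it stands. The module is installed in compiled form; this text tells all that it offers.
- The arm moves only by the shell command python3 -m jog 'ROWS' [FORCE]. ROWS is JSON, a list that holds one entry, the list of rows, each a list of 7 numbers: the shift along the tool's x, y, z in mm, then the turn, a rotation vector about the tool's x, y, z in rad, then the opening, from 0 (shut) to 1 (fully open). In form: [[[tx, ty, tz, wx, wy, wz, fingers], ...]]. A call has 1 to 5 rows; each row shifts and turns the commanded pose from where the row before left it, along the tool's axes as they then stand; what a row does not reach is not made up. A row lasts 1/10 s, in which the tool goes at most 50 mm and 8.59 degrees, less where a joint would pass 70% of its speed; a pose out of reach is approached as far as the arm can. A call is refused whole if a number of a shift passes 50 or a number of a turn 0.15, either way. A call with a gripper value outside its range is refused whole. The fingers move at their own pace and stop on an object; FORCE is the grip in N (left out, the last holds). Time passes only in rows, so rows that do not move let the fingers close. It gives the time, the measured TCP pose, the force, the opening and the grip force at its end, in the units of the state.
- bot.observe(): the state, without advancing time (a new reading comes with each control period).
- bot.grab_frame(name): name is "scene" or "top" or "wrist"; returns a dict with "img" (384x512x3 uint8, red, green, blue), "intrinsics" (3x3 intrinsics, pixels), "R" (3x3) and "t" (3): a world point X has camera coordinates R X + t; the wrist camera has in their place "tool_from_camera" (4x4, takes a point from camera to tool coordinates, whose origin is the TCP and whose axes are the flange's). Camera axes: x right, y down, z forward; pixel columns grow to the right and rows downward; lengths in m; the calibration is good to about 2 mm. A picture is of the moment at which its call begins: read the wrist's pose just before it. There is no depth.
- bot.job_done(): hands the job in; it is judged then, once.
Trained networks look in a picture, given as the dict that the camera call returned (one of the last four; its "shot" number tells which), for a name from the list of things; names that differ only in an ending like _2 or _b are one class to them, and where a whole thing is asked for, a point or a joint stands for the part that bears it (a point fixed in the world has none). Each returns a list of dicts, best first, with "conf" (0 to 1); they miss things now and then, are a little off and sometimes report something else, mostly with a low value. They report only what shows in the picture. A call takes as long as a camera call.
- bot.trace(query, picture): "region" (384x512 bool, what is visible of it).
- bot.spot_point(query, picture): "xyz" ([x, y, z] in m, in world coordinates, good to about 4 mm: a listed point, or the origin of a listed thing).
The state is a dict: "clock": time; "qpos": joint angles; "qd": joint speeds; "joint_efforts": joint torques, N m; "position": TCP position; "tool_rot": TCP orientation; "force": force on the tool from outside, world axes, zero at the start; "moment": the same for the moment, N m; "grip_width": finger opening in m; "finger_force": force on a finger pad.
Only numpy, scipy, OpenCV 4.12 (cv2) and the standard library are available. Lean on these libraries where they do the work, as an engineer would, in place of code of your own. Each camera call takes 0.05 s, during which the arm holds its last target. There are 200 camera calls.

## Working session

There is one attempt and no reset: what is moved stays moved. The work goes in short steps, Python scripts to look and compute and a shell command to move; the robot and the scene stay as the last step left them, time stands still between calls to the robot, and variables do not carry over. Pictures are saved under pics/ and viewed, at most 10 in all, crops included, and the job is handed in when it is done.

```bash
mkdir -p pics; python3 - <<'E'
from workcell import bot
import cv2,numpy as np
s=bot.observe();print(s, bot.tip_reach)
ims=[]
for c in("scene","top"):
    f=bot.grab_frame(c);ims.append(f["img"])
    print(c)
    for q in["stand","slot_front","griddle","holes_mid","griddle_handle","latch_hinge","latch_knob","pepper_mill","salt_shaker","tin"]:
        r=bot.spot_point(q,f)
        print(q,[(np.round(a["xyz"],4).tolist(),round(a["conf"],2)) for a in r[:2]])
    cv2.imwrite(f"pics/{c}0.png",f["img"][:,:,::-1])
E
```

```text
{'clock': 0.0, 'qpos': array([-1.40121804,  0.52199568, -0.03630723,  1.60000797,  0.02119969,
        1.02108757, -0.11278886]), 'qd': array([ 0.00150392, -0.00017396,  0.00041092, -0.00038098,  0.00064137,
        0.00275025, -0.0012643 ]), 'joint_efforts': array([-9.00177001e-04, -9.27089381e+01,  1.97971657e+00, -3.69939852e+01,
        1.78627350e-02,  7.96258537e-03, -2.97467864e-05]), 'position': array([0.14841003, 0.60686239, 0.30333734]), 'tool_rot': array([-3.14048258e+00,  8.90784722e-05,  2.90179794e+00]), 'force': array([-0.49489884,  1.02276766,  0.47282663]), 'moment': array([-0.01255436,  0.02464503, -0.03725836]), 'finger_force': 0.0, 'grip_width': 0.08537681999283253} 0.0726
scene
stand [([0.6307, 0.1372, 0.004], 0.63), ([0.6703, -0.33, 0.0048], 0.27)]
slot_front [([0.5674, 0.1435, 0.0514], 0.61)]
griddle [([0.6646, 0.14, 0.0536], 0.6)]
holes_mid [([0.6028, 0.1438, 0.1005], 0.6), ([0.5123, -0.2361, -0.0015], 0.59)]
griddle_handle [([0.6014, 0.1467, 0.1035], 0.9)]
latch_hinge [([0.518, 0.2277, 0.0563], 0.73)]
latch_knob [([0.53, 0.2669, 0.0856], 0.65)]
pepper_mill [([0.6242, -0.2595, 0.0018], 0.86)]
salt_shaker [([0.6714, -0.3284, 0.0032], 0.65)]
tin [([0.5136, -0.238, 0.0009], 0.68)]
top
stand []
slot_front []
griddle [([0.6654, 0.1398, 0.0578], 0.57)]
holes_mid [([0.6189, 0.1423, 0.0563], 0.94), ([0.6249, -0.2589, 0.0015], 0.25)]
griddle_handle [([0.6049, 0.1408, 0.1008], 0.62)]
latch_hinge [([0.5209, 0.2282, 0.0529], 0.86)]
latch_knob [([0.532, 0.2672, 0.0844], 0.61)]
pepper_mill [([0.6267, -0.2578, 0.0011], 0.9), ([0.6716, -0.3295, -0.0009], 0.36)]
salt_shaker [([0.615, 0.1419, 0.0586], 0.7), ([0.6709, -0.3306, -0.0023], 0.66)]
tin [([0.5103, -0.2333, -0.0023], 0.98)]
```

View pics/scene0.png

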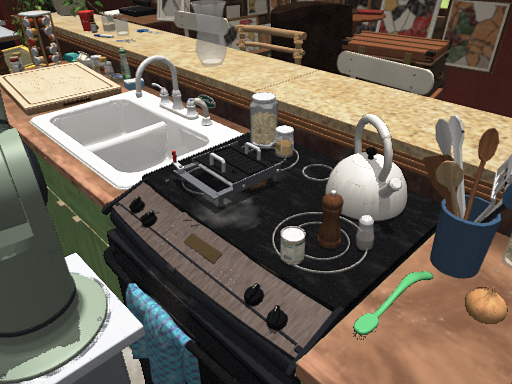

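View pics/top0.png

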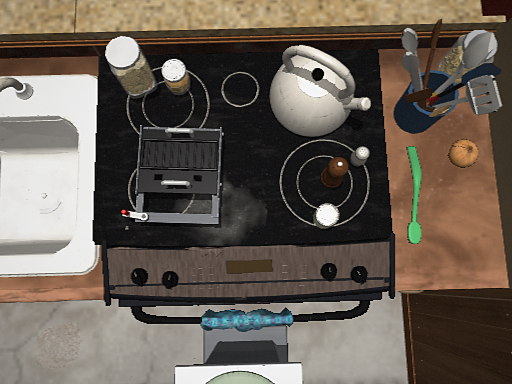

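The scene view shows the stand on the left with the plate set to the rear. In the top view the front handle is at about (175,183), the red knob at (124,212) and the hinge at about (143,216). The spotted positions agree with this.

```bash
cat > h.py <<'E'
from workcell import bot
import numpy as np, json
from scipy.spatial.transform import Rotation as Ro
def plan(p,yaw,n,f):
    s=bot.observe(); P=np.array(s["position"]);R=Ro.from_euler("xyz",s["tool_rot"]);G=Ro.from_euler("xyz",[np.pi,0,yaw])
    w=(R.inv()*G).as_rotvec(); out=[]
    for i in range(n):
        d=R.inv().apply((np.array(p)-P)/(n-i)); d=np.round(d*1000,1)
        r=np.round((R.inv()*G).as_rotvec()/(n-i),3)
        out.append([*d.tolist(),*r.tolist(),f]); P=P+R.apply(d/1000); R=R*Ro.from_rotvec(r)
    for i in range(0,n,5): print(json.dumps([out[i:i+5]]).replace(" ",""))
E
python3 -c "
from h import *
plan([0.565,0.150,0.28],1.51,15,1)"
```

```text
[[[-34.2,-23.0,1.6,-0.0,0.0,0.093,1],[-36.2,-19.7,1.6,-0.0,0.0,0.093,1],[-37.9,-16.3,1.6,-0.0,0.0,0.093,1],[-39.2,-12.7,1.6,-0.0,0.0,0.093,1],[-40.2,-9.0,1.6,-0.0,0.0,0.093,1]]]
[[[-40.9,-5.2,1.6,-0.0,0.0,0.093,1],[-41.2,-1.4,1.6,-0.0,0.0,0.093,1],[-41.2,2.4,1.6,-0.0,0.0,0.093,1],[-40.8,6.2,1.6,-0.0,0.0,0.093,1],[-40.0,10.0,1.6,-0.0,0.0,0.092,1]]]
[[[-38.9,13.6,1.6,-0.0,0.0,0.093,1],[-37.5,17.2,1.6,-0.0,0.0,0.092,1],[-35.7,20.6,1.6,-0.0,0.0,0.093,1],[-33.7,23.8,1.6,-0.0,0.0,0.092,1],[-31.3,26.8,1.5,-0.0,0.0,0.093,1]]]
```

```bash
python3 -m jog '[[[-34,-23,1.5,0,0,0.093,0.35],[-36,-20,1.5,0,0,0.093,0.35],[-38,-16,1.5,0,0,0.093,0.35],[-39,-13,1.5,0,0,0.093,0.35],[-40,-9,1.5,0,0,0.093,0.35]]]' 20
python3 -m jog '[[[-41,-5,1.5,0,0,0.093,0.35],[-41,-1.5,1.5,0,0,0.093,0.35],[-41,2.5,1.5,0,0,0.093,0.35],[-41,6,1.5,0,0,0.093,0.35],[-40,10,1.5,0,0,0.093,0.35]]]'
python3 -m jog '[[[-39,13.5,1.5,0,0,0.093,0.35],[-37.5,17,1.5,0,0,0.093,0.35],[-36,20.5,1.5,0,0,0.093,0.35],[-34,24,1.5,0,0,0.093,0.35],[-31,27,1.5,0,0,0.093,0.35]]]'
python3 -m jog '[[[0,0,0,0,0,0,0.35],[0,0,0,0,0,0,0.35]]]'
python3 - <<'E'
from h import *
import cv2
s=bot.observe();print(s["position"],s["tool_rot"],s["force"],s["grip_width"])
for k in range(2):
    if k: 
        f=bot.grab_frame("top")
    else:
        f=bot.grab_frame("wrist"); cv2.imwrite("pics/w1.png",f["img"][:,:,::-1]); print(f["intrinsics"],f["tool_from_camera"])
    for q in["stand","slot_front","griddle","holes_mid","griddle_handle","latch_hinge","latch_knob"]:
        print(q,[(np.round(a["xyz"],4).tolist(),round(a["conf"],2)) for a in bot.spot_point(q,f)[:1]])
E
```

```text
clock: 1.6
position: [0.2874, 0.4534, 0.2965]
tool_rot: [3.141, -0.0, 2.433]
force: [0.2, 0.9, -0.2]
grip_width: 0.0299
finger_force: 0.0
clock: 2.1
position: [0.4262, 0.3011, 0.2891]
tool_rot: [3.141, -0.0, 1.968]
force: [0.9, 0.7, 0.7]
grip_width: 0.0302
finger_force: 0.0
clock: 2.6
position: [0.565, 0.148, 0.2815]
tool_rot: [3.141, -0.0, 1.503]
force: [0.3, 0.7, 0.6]
grip_width: 0.0297
finger_force: 0.0
clock: 2.8
position: [0.5643, 0.1487, 0.2811]
tool_rot: [-3.141, 0.0, 1.506]
force: [-1.1, 0.2, -0.2]
grip_width: 0.0299
finger_force: 0.0
[0.56425908 0.14867068 0.28114731] [-3.14127162e+00  3.27431150e-04  1.50550601e+00] [-1.07680702  0.24900016 -0.16712575] 0.029859346477236832
[[316.94525717   0.         253.70647942]
 [  0.         316.94525717 196.95149749]
 [  0.           0.           1.        ]] [[-2.23029659e-04 -9.46101278e-01 -3.23870842e-01  8.24674637e-02]
 [ 9.99999966e-01 -1.66313517e-04 -2.02797571e-04  6.84207701e-05]
 [ 1.38002942e-04 -3.23870877e-01  9.46101282e-01 -7.12033760e-02]
 [ 0.00000000e+00  0.00000000e+00  0.00000000e+00  1.00000000e+00]]
stand []
slot_front []
griddle [([0.6608, 0.1411, 0.0547], 0.93)]
holes_mid [([0.6204, 0.1406, 0.0589], 0.58)]
griddle_handle [([0.5974, 0.1423, 0.1016], 0.78)]
latch_hinge [([0.5206, 0.2308, 0.0537], 0.82)]
latch_knob [([0.5333, 0.2714, 0.0857], 0.82)]
stand []
slot_front []
griddle [([0.6648, 0.1385, 0.0577], 0.66)]
holes_mid [([0.6164, 0.1431, 0.056], 0.88)]
griddle_handle [([0.6036, 0.1403, 0.102], 0.63)]
latch_hinge [([0.5204, 0.2261, 0.0492], 0.72)]
latch_knob []
```

View pics/w1.png

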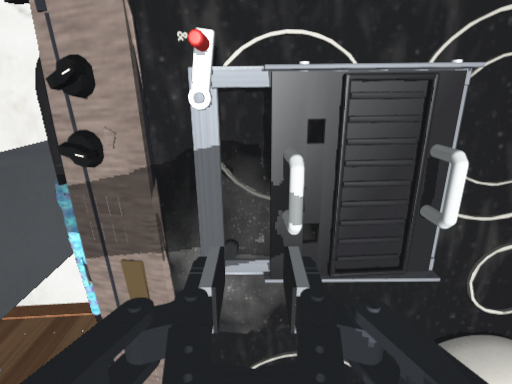

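The wrist view shows the handle bar running from (297,157) to (295,230), the holes at (316,130) and (311,232), the knob at (198,40) and the hinge at (200,97). The cheek edges run along rows 66 and 281, so I'll back-project these to get the stand's yaw.

```bash
cat >> h.py <<'E'
def ray(f,s,uv,z):
    K=f["intrinsics"];T=np.array(f["tool_from_camera"]);R=Ro.from_euler("xyz",s["tool_rot"]).as_matrix()
    o=R@T[:3,3]+s["position"]; d=R@T[:3,:3]@np.linalg.inv(K)@np.array([uv[0],uv[1],1.]); return o+d*(z-o[2])/d[2]
E
python3 - <<'E'
from h import *
s=bot.observe(); f=bot.grab_frame("wrist")
for n,uv,z in[("hT",(297,158),.108),("hB",(295,230),.108),("cheekL0",(270,66),.062),("cheekL1",(480,63),.062),("cheekR0",(265,281),.062),("cheekR1",(438,281),.062),("hinge",(200,97),.056),("knob",(198,40),.103),("rearT",(458,155),.092),("rearB",(449,222),.092),("railL",(192,85),.05),("railR",(203,275),.05),("plateFL",(271,72),.066),("plateFR",(270,274),.066)]: print(n,ray(f,s,uv,z).round(4))
E
```

```text
hT [0.5999 0.1781 0.108 ]
hB [0.5969 0.1164 0.108 ]
cheekL0 [0.5843 0.2488 0.062 ]
cheekL1 [0.7619 0.2397 0.062 ]
cheekR0 [0.5689 0.0371 0.062 ]
cheekR1 [0.7529 0.0253 0.062 ]
hinge [0.521  0.2275 0.056 ]
knob [0.5319 0.2668 0.103 ]
rearT [0.7355 0.1685 0.092 ]
rearB [0.7362 0.1078 0.092 ]
railL [0.5141 0.2382 0.05  ]
railR [0.5011 0.0411 0.05  ]
plateFL [0.5847 0.2438 0.066 ]
plateFR [0.5745 0.0479 0.066 ]
```

```bash
python3 -c "
from h import *
plan([0.600,0.143,0.152],1.513,5,0.35)"
```

```text
[[[-0.8,7.3,25.9,-0.0,0.0,-0.001,0.35],[-0.8,7.3,25.9,-0.0,0.0,-0.001,0.35],[-0.8,7.2,25.9,-0.0,0.0,-0.001,0.35],[-0.8,7.3,25.8,-0.0,0.0,-0.002,0.35],[-0.9,7.2,25.9,-0.0,0.0,-0.001,0.35]]]
```

```bash
python3 -m jog '[[[-2,18,10,0,0,-0.004,0.35],[-2,18,10,0,0,-0.003,0.35],[0,0,15,0,0,0,0.35],[0,0,15,0,0,0,0.35],[0,0,10,0,0,0,0.35]]]'
python3 - <<'E'
from h import *
import cv2
s=bot.observe();print(s["position"],s["tool_rot"],s["force"]);f=bot.grab_frame("wrist");cv2.imwrite("pics/w2.png",f["img"][:,:,::-1])
for q in["griddle","holes_mid","griddle_handle"]:
    print(q,[(np.round(a["xyz"],4).tolist(),round(a["conf"],2)) for a in bot.spot_point(q,f)[:1]])
E
```

```text
clock: 4.15
position: [0.5988, 0.1432, 0.2198]
tool_rot: [-3.14, 0.0, 1.514]
force: [0.7, -0.6, -0.4]
grip_width: 0.0301
finger_force: 0.0
[0.59875601 0.1432389  0.21979194] [-3.13993606e+00  4.80559103e-04  1.51392171e+00] [ 0.73890276 -0.63982468 -0.38980653]
griddle [([0.6611, 0.1406, 0.0564], 0.81)]
holes_mid [([0.6191, 0.141, 0.0563], 0.72)]
griddle_handle [([0.5978, 0.1431, 0.1001], 0.76)]
```

View pics/w2.png

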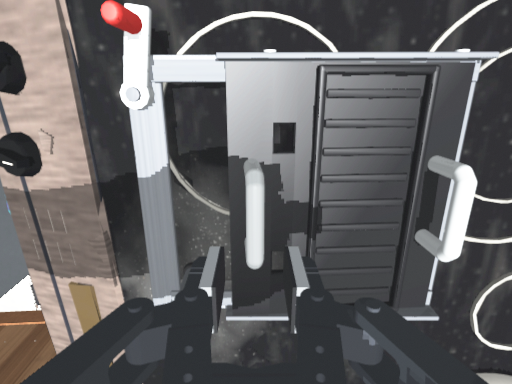

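The bar, at column 255, is centred between the fingers at columns 213 and 295. I'll go down and then draw forward gently.

```bash
python3 -m jog '[[[0,0,20,0,0,0,0.35],[0,0,20,0,0,0,0.35],[0,0,16,0,0,0,0.35],[0,0,12,0,0,0,0.35],[0,0,0,0,0,0,0.35]]]'
python3 -m jog '[[[0,-2,0,0,0,0,0.35],[0,-2,0,0,0,0,0.35],[0,-1,0,0,0,0,0.35],[0,-1,0,0,0,0,0.35],[0,0,0,0,0,0,0.35]]]'
python3 -m jog '[[[0,-1,0,0,0,0,0.35],[0,-1,0,0,0,0,0.35],[0,-1,0,0,0,0,0.35],[0,-1,0,0,0,0,0.35],[0,-1,0,0,0,0,0.35]]]'
```

```text
clock: 4.85
position: [0.5992, 0.143, 0.1522]
tool_rot: [-3.14, 0.001, 1.514]
force: [0.0, -0.5, 0.5]
grip_width: 0.0296
finger_force: 0.0
clock: 5.35
position: [0.5937, 0.1436, 0.1537]
tool_rot: [3.141, -0.0, 1.514]
force: [-0.0, 0.6, 0.3]
grip_width: 0.0297
finger_force: 0.0
clock: 5.85
position: [0.589, 0.1437, 0.1535]
tool_rot: [3.141, -0.0, 1.514]
force: [3.2, -0.3, -1.2]
grip_width: 0.0299
finger_force: 1.7
```

```bash
for i in 1; do python3 -m jog '[[[0,-1,0,0,0,0,0.35],[0,-1,0,0,0,0,0.35],[0,-1,0,0,0,0,0.35],[0,-1,0,0,0,0,0.35],[0,-1,0,0,0,0,0.35]]]'; done
python3 -m jog '[[[0,-1,0,0,0,0,0.35],[0,-1,0,0,0,0,0.35],[0,-1,0,0,0,0,0.35],[0,-1,0,0,0,0,0.35],[0,0,0,0,0,0,0.35]]]'
python3 - <<'E'
from h import *
s=bot.observe();f=bot.grab_frame("wrist");g=bot.grab_frame("top")
for q in["griddle","holes_mid","griddle_handle"]:
  for k in(f,g):
    print(q,[(np.round(a["xyz"],4).tolist(),round(a["conf"],2)) for a in bot.spot_point(q,k)[:1]])
E
```

```text
clock: 6.35
position: [0.5841, 0.1441, 0.1537]
tool_rot: [3.14, -0.0, 1.514]
force: [5.8, 0.2, 2.1]
grip_width: 0.03
finger_force: 2.9
clock: 6.85
position: [0.5802, 0.1443, 0.1539]
tool_rot: [3.14, -0.0, 1.514]
force: [4.8, -0.1, 4.4]
grip_width: 0.0296
finger_force: 2.4
griddle [([0.6516, 0.1429, 0.0577], 0.61)]
griddle [([0.6543, 0.1384, 0.0593], 0.77)]
holes_mid [([0.6099, 0.145, 0.0592], 0.74)]
holes_mid [([0.6077, 0.1428, 0.0553], 0.95)]
griddle_handle [([0.5881, 0.1432, 0.0986], 0.66)]
griddle_handle [([0.5929, 0.144, 0.1015], 0.92)]
```

```bash
python3 -m jog '[[[0,-0.7,0,0,0,0,0.35],[0,-0.7,0,0,0,0,0.35],[0,-0.6,0,0,0,0,0.35]]]' 
python3 -m jog '[[[0,-0.5,0,0,0,0,0.35],[0,-0.5,0,0,0,0,0.35]]]'
python3 -m jog '[[[0,-0.5,0,0,0,0,0.35],[0,-0.5,0,0,0,0,0.35]]]'
```

```text
clock: 7.55
position: [0.5783, 0.1444, 0.1538]
tool_rot: [3.14, -0.0, 1.514]
force: [6.5, 1.3, 4.1]
grip_width: 0.0299
finger_force: 3.0
clock: 7.75
position: [0.5773, 0.1444, 0.1538]
tool_rot: [3.14, -0.0, 1.514]
force: [6.6, 0.3, 3.1]
grip_width: 0.0304
finger_force: 3.0
clock: 7.95
position: [0.5763, 0.1445, 0.1538]
tool_rot: [3.14, -0.0, 1.514]
force: [5.8, -0.7, 3.7]
grip_width: 0.0298
finger_force: 3.0
```

```bash
python3 -m jog '[[[0,-0.5,0,0,0,0,0.35],[0,-0.5,0,0,0,0,0.35]]]' | egrep 'pos|for'
python3 -m jog '[[[0,-0.5,0,0,0,0,0.35],[0,-0.5,0,0,0,0,0.35]]]'| egrep 'pos|for'
python3 -m jog '[[[0,-0.5,0,0,0,0,0.35],[0,-0.5,0,0,0,0,0.35]]]'| egrep 'pos|for'
```

```text
position: [0.5753, 0.1446, 0.1538]
force: [6.2, 0.5, 3.0]
finger_force: 3.0
position: [0.5742, 0.1446, 0.1538]
force: [5.5, 0.1, 4.3]
finger_force: 3.0
position: [0.5733, 0.1447, 0.1538]
force: [6.2, 0.3, 3.6]
finger_force: 3.0
```

```bash
python3 - <<'E'
from h import *
for c in("wrist","top"):
  k=bot.grab_frame(c)
  for q in["griddle","holes_mid","griddle_handle"]:
    print(c,q,[(np.round(a["xyz"],4).tolist(),round(a["conf"],2)) for a in bot.spot_point(q,k)[:1]])
E
```

```text
wrist griddle []
wrist holes_mid [([0.6017, 0.1416, 0.058], 0.87)]
wrist griddle_handle [([0.5805, 0.1463, 0.0986], 0.97)]
top griddle [([0.6496, 0.1417, 0.0589], 0.88)]
top holes_mid [([0.5997, 0.1412, 0.0563], 0.65)]
top griddle_handle [([0.5852, 0.1431, 0.1028], 0.81)]
```

```bash
python3 -m jog '[[[0,-0.5,0,0,0,0,0.35],[0,-0.5,0,0,0,0,0.35]]]' | egrep 'pos|for'
python3 -m jog '[[[0,-0.5,0,0,0,0,0.35],[0,-0.5,0,0,0,0,0.35]]]'| egrep 'pos|for'
```

```text
position: [0.5722, 0.1447, 0.1537]
force: [5.2, -0.9, 2.8]
finger_force: 2.8
position: [0.5709, 0.1448, 0.1536]
force: [3.6, -0.4, 0.7]
finger_force: 1.9
```

```bash
python3 -m jog '[[[0,-0.5,0,0,0,0,0.35],[0,-0.5,0,0,0,0,0.35]]]' | egrep 'pos|for'
python3 -m jog '[[[0,-0.5,0,0,0,0,0.35],[0,-0.5,0,0,0,0,0.35]]]'| egrep 'pos|for'
```

```text
position: [0.5691, 0.1449, 0.1531]
force: [-0.2, 0.1, -0.3]
finger_force: 0.0
position: [0.5684, 0.1449, 0.1533]
force: [0.8, -0.1, -0.4]
finger_force: 0.0
```

The contact force vanished, which suggests it dropped. I'll verify with a picture.

```bash
python3 - <<'E'
from h import *
import cv2
for c in("wrist","scene"):
  k=bot.grab_frame(c)
  if c=="scene": cv2.imwrite("pics/s3.png",cv2.resize(k["img"][110:240,130:310,::-1],None,fx=4,fy=4,interpolation=2))
  for q in["griddle","holes_mid","griddle_handle"]:
    print(c,q,[(np.round(a["xyz"],4).tolist(),round(a["conf"],2)) for a in bot.spot_point(q,k)[:1]])
E
```

```text
wrist griddle [([0.643, 0.1437, 0.0506], 0.68)]
wrist holes_mid [([0.5987, 0.1427, 0.0503], 0.68)]
wrist griddle_handle [([0.5775, 0.145, 0.0906], 0.92)]
scene griddle [([0.6455, 0.1391, 0.049], 0.61)]
scene holes_mid [([0.5998, 0.1442, 0.0525], 0.88)]
scene griddle_handle [([0.5774, 0.1457, 0.0913], 0.87)]
```

View pics/s3.png

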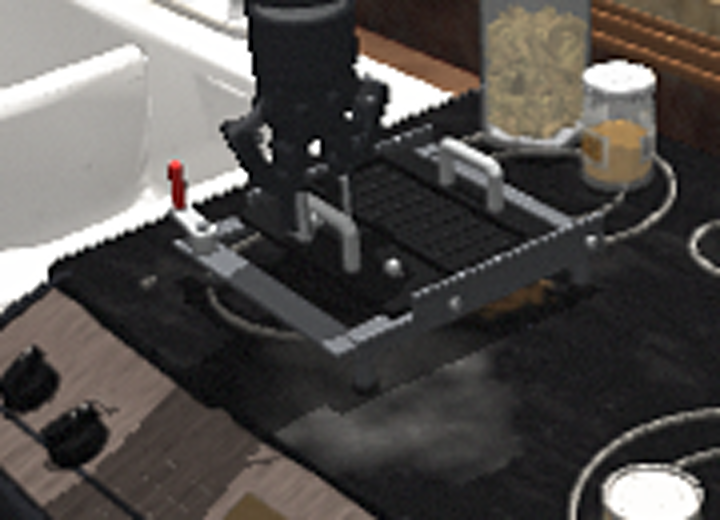

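The plate is seated: the handle reads z≈0.091 and a stud shows through the hole at (393,267) in the crop. Next I back off and go to the knob.

```bash
python3 -m jog '[[[0,4,0,0,0,0,0.35],[0,4,0,0,0,0,0.35],[0,0,-20,0,0,0,0.35],[0,0,-40,0,0,0,0.35],[0,0,-20,0,0,0,0.35]]]'
python3 -c "
from h import *
plan([0.532,0.267,0.232],1.513,5,0.35)
plan([0.532,0.267,0.146],1.513,5,0.35)"
```

```text
clock: 10.65
position: [0.5777, 0.1442, 0.2359]
tool_rot: [3.139, -0.001, 1.513]
force: [-0.1, -0.4, 0.8]
grip_width: 0.03
finger_force: 0.0
[[[24.0,-10.5,0.8,0.0,-0.0,0.0,0.35],[24.0,-10.6,0.8,0.001,-0.0,0.0,0.35],[24.0,-10.5,0.8,0.0,-0.0,0.0,0.35],[24.0,-10.6,0.8,0.001,-0.0,0.0,0.35],[23.9,-10.5,0.7,0.0,-0.001,0.0,0.35]]]
[[[24.0,-10.6,18.0,0.0,-0.0,0.0,0.35],[24.0,-10.6,18.0,0.001,-0.0,0.0,0.35],[24.0,-10.6,18.0,0.0,-0.0,0.0,0.35],[23.9,-10.5,18.0,0.001,-0.0,0.0,0.35],[24.0,-10.5,17.9,0.0,-0.001,0.0,0.35]]]
```

```bash
python3 -m jog '[[[24,-10.5,1,0,0,0,0.35],[24,-10.5,1,0,0,0,0.35],[24,-10.5,1,0,0,0,0.35],[24,-10.5,1,0,0,0,0.35],[24,-10.5,0,0,0,0,0.35]]]'
python3 - <<'E'
from h import *
import cv2
s=bot.observe();print(s["position"]);k=bot.grab_frame("wrist");cv2.imwrite("pics/w4.png",k["img"][:,:,::-1])
for q in["holes_mid","griddle_handle","latch_knob","latch_hinge"]:
    print(q,[(np.round(a["xyz"],4).tolist(),round(a["conf"],2)) for a in bot.spot_point(q,k)[:1]])
E
```

```text
clock: 11.15
position: [0.531, 0.2682, 0.2294]
tool_rot: [3.142, 0.0, 1.514]
force: [0.4, 0.1, 0.3]
grip_width: 0.0296
finger_force: 0.0
[0.5310118  0.26819773 0.2293612 ]
holes_mid [([0.6015, 0.1401, 0.0505], 0.96)]
griddle_handle []
latch_knob [([0.5307, 0.2703, 0.0834], 0.56)]
latch_hinge [([0.5227, 0.2322, 0.0502], 0.69)]
```

View pics/w4.png

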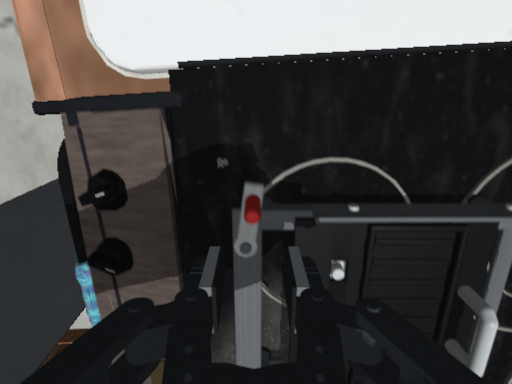

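The knob, at (252,208), is centred between the fingers (columns 213 and 296), and a stud shows in the hole at (337,270). I'll descend and pinch.

```bash
python3 -m jog '[[[0,0,25,0,0,0,0.35],[0,0,25,0,0,0,0.35],[0,0,20,0,0,0,0.35],[0,0,12,0,0,0,0.35],[0,0,0,0,0,0,0.35]]]'
python3 -m jog '[[[0,0,0,0,0,0,0.1],[0,0,0,0,0,0,0.05],[0,0,0,0,0,0,0.05]]]' 20
python3 - <<'E'
from h import *
p=bot.observe()["position"]; H=np.array([.5212,.2285]); psi=-.058
a0=np.arctan2(p[1]-H[1],p[0]-H[0]); print(a0,np.hypot(*(p[:2]-H)))
A=np.linspace(a0,psi-.06,16); K=H+.042*np.c_[np.cos(A),np.sin(A)]; d=np.diff(K,axis=0)*1000
tx=np.array([np.cos(1.513),np.sin(1.513)]);ty=np.array([np.sin(1.513),-np.cos(1.513)])
print(np.c_[d@tx,d@ty].round(1).tolist())
E
```

```text
clock: 11.9
position: [0.5311, 0.2662, 0.1463]
tool_rot: [-3.14, 0.001, 1.513]
force: [-0.6, 0.6, 1.0]
grip_width: 0.0301
finger_force: 0.0
clock: 12.2
position: [0.5316, 0.267, 0.1482]
tool_rot: [3.14, -0.0, 1.513]
force: [0.9, -2.9, 1.7]
grip_width: 0.0112
finger_force: 22.5
1.3067489345629961 0.03992335836527766
[[-1.0, 3.9], [-1.4, 3.7], [-1.7, 3.6], [-2.0, 3.4], [-2.4, 3.2], [-2.7, 3.0], [-2.9, 2.7], [-3.2, 2.4], [-3.4, 2.1], [-3.6, 1.8], [-3.7, 1.4], [-3.8, 1.1], [-3.9, 0.7], [-4.0, 0.3], [-4.0, -0.1]]
```

```bash
python3 -m jog '[[[-1,3.9,0,0,0,0,0.05],[-1.4,3.7,0,0,0,0,0.05],[-1.7,3.6,0,0,0,0,0.05],[-2,3.4,0,0,0,0,0.05],[-2.4,3.2,0,0,0,0,0.05]]]'
python3 -m jog '[[[-2.7,3,0,0,0,0,0.05],[-2.9,2.7,0,0,0,0,0.05],[-3.2,2.4,0,0,0,0,0.05],[-3.4,2.1,0,0,0,0,0.05]]]'
```

```text
clock: 12.7
position: [0.5484, 0.2588, 0.148]
tool_rot: [-3.141, -0.002, 1.515]
force: [-5.1, 4.9, 6.0]
grip_width: 0.0112
finger_force: 25.3
clock: 13.1
position: [0.5579, 0.246, 0.148]
tool_rot: [-3.141, -0.002, 1.515]
force: [-2.9, 3.9, 4.3]
grip_width: 0.0108
finger_force: 25.0
```

```bash
python3 -m jog '[[[-3.6,1.8,0,0,0,0,0.05],[-3.7,1.4,0,0,0,0,0.05],[-3.8,1.1,0,0,0,0,0.05]]]'
python3 -m jog '[[[-3.9,0.7,0,0,0,0,0.05],[-4,0.3,0,0,0,0,0.05],[0,0,0,0,0,0,0.05]]]'
python3 -c "
from h import *
p=bot.observe()['position'];print(np.arctan2(p[1]-.2285,p[0]-.5212)+.058)"
```

```text
clock: 13.4
position: [0.5621, 0.2346, 0.1481]
tool_rot: [3.14, -0.002, 1.515]
force: [0.4, 5.2, 1.1]
grip_width: 0.0109
finger_force: 22.6
clock: 13.7
position: [0.5634, 0.2259, 0.1482]
tool_rot: [3.139, -0.001, 1.513]
force: [6.2, 2.5, -0.4]
grip_width: 0.011
finger_force: 22.4
-0.004501388964120993
```

```bash
python3 -m jog '[[[-1.5,0.5,0,0,0,0,0.05],[-1.5,0,0,0,0,0,0.05],[0,0,0,0,0,0,0.05]]]' | egrep 'pos|for'
python3 -m jog '[[[-1.5,0,0,0,0,0,0.05],[-1.5,0,0,0,0,0,0.05],[0,0,0,0,0,0,0.05]]]'| egrep 'pos|for'
```

```text
position: [0.5636, 0.2232, 0.1481]
force: [4.9, 3.0, -0.2]
finger_force: 21.9
position: [0.5636, 0.2201, 0.1482]
force: [5.5, 2.2, -0.5]
finger_force: 21.1
```

```bash
python3 - <<'E'
from h import *
import cv2
ks=[]
for c in("wrist","scene","top"):
  k=bot.grab_frame(c);ks.append(k["img"][:,:,::-1])
  for q in["latch_knob","latch_hinge","holes_mid"]:
    print(c,q,[(np.round(a["xyz"],4).tolist(),round(a["conf"],2)) for a in bot.spot_point(q,k)[:1]])
a=cv2.resize(ks[1][130:220,160:270],(528,432),interpolation=2);b=cv2.resize(ks[0][150:350,150:420],(270*2,400))
cv2.imwrite("pics/m5.png",cv2.resize(np.hstack([a[:400],b[:, :]]),(800,300)))
E
```

```text
wrist latch_knob [([0.5601, 0.2315, 0.0851], 0.74)]
wrist latch_hinge [([0.5214, 0.2289, 0.0543], 0.83)]
wrist holes_mid []
scene latch_knob [([0.5662, 0.2255, 0.0828], 0.52)]
scene latch_hinge [([0.5189, 0.2288, 0.0511], 0.87)]
scene holes_mid [([0.5962, 0.1442, 0.0542], 0.63)]
top latch_knob []
top latch_hinge [([0.5188, 0.2273, 0.0513], 0.69)]
top holes_mid [([0.5955, 0.1429, 0.0486], 0.73)]
```

View pics/m5.png

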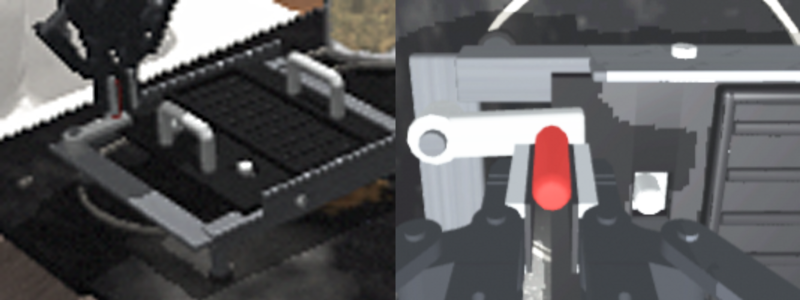

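The knob sits off-centre in the pads, so it slipped near the stop. I'll release, lift clear and measure.

```bash
python3 -m jog '[[[0,0,0,0,0,0,0.35],[0,0,0,0,0,0,0.35],[0,0,-20,0,0,0,0.35],[0,0,-40,0,0,0,0.35],[0,0,-30,0,0,0,0.2]]]'
python3 -m jog '[[[-25,0,0,0,0,0,0],[-35,0,0,0,0,0,0],[0,0,0,0,0,0,0]]]'
python3 - <<'E'
from h import *
import cv2
s=bot.observe();k=bot.grab_frame("wrist")
cv2.imwrite("pics/w6.png",k["img"][:,:,::-1])
print(s["position"],s["tool_rot"])
for q in["latch_knob","latch_hinge","holes_mid"]:
    print(q,[(np.round(a["xyz"],4).tolist(),round(a["conf"],2)) for a in bot.spot_point(q,k)[:1]])
E
```

```text
clock: 15.4
position: [0.5623, 0.2194, 0.2391]
tool_rot: [3.142, 0.0, 1.513]
force: [-0.0, 0.8, 0.1]
grip_width: 0.0177
finger_force: 0.0
clock: 15.7
position: [0.5589, 0.1551, 0.238]
tool_rot: [3.141, 0.002, 1.509]
force: [-1.0, 0.3, 0.5]
grip_width: -0.0
finger_force: 0.0
[0.55886844 0.15513855 0.23801858] [3.14120961e+00 1.60234656e-03 1.50888871e+00]
latch_knob [([0.5625, 0.2293, 0.0854], 0.6)]
latch_hinge [([0.5239, 0.2293, 0.051], 0.75)]
holes_mid [([0.6015, 0.1416, 0.047], 0.82)]
```

View pics/w6.png

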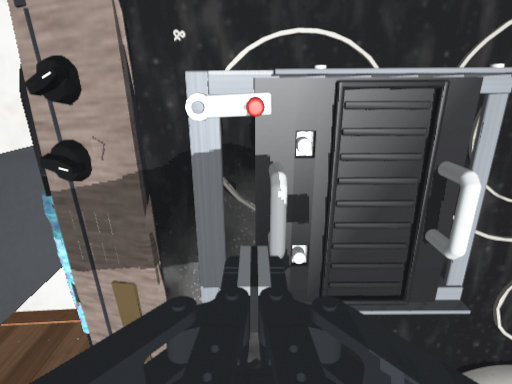

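Both studs show in the holes, at (304,145) and (299,255). The tongue from (198,107) to (270,104) is almost across, perhaps 0.03 rad short, so I'll push the knob from its left side to the stop.

```bash
python3 -m jog '[[[26,-0.5,0,0,0,0,0],[26,-0.5,0,0,0,0,0],[26,-0.5,0,0,0,0,0],[26,-0.5,0,0,0,0,0],[3,-0.5,0,0,0,0,0]]]'
python3 -m jog '[[[0,0,30,0,0,0,0],[0,0,30,0,0,0,0],[0,0,20,0,0,0,0],[0,0,8,0,0,0,0],[0,0,0,0,0,0,0]]]'
```

```text
clock: 16.4
position: [0.5616, 0.2714, 0.2368]
tool_rot: [-3.141, -0.001, 1.519]
force: [0.5, -0.0, -0.4]
grip_width: 0.0001
finger_force: 0.0
clock: 16.9
position: [0.5621, 0.2668, 0.1486]
tool_rot: [-3.14, 0.001, 1.514]
force: [-0.3, 0.6, 1.7]
grip_width: 0.0002
finger_force: 0.0
```

```bash
python3 -m jog '[[[-5,0,0,0,0,0,0],[-5,0,0,0,0,0,0],[-4,0,0,0,0,0,0],[-3,0,0,0,0,0,0],[0,0,0,0,0,0,0]]]'| egrep 'pos|for'
python3 -m jog '[[[-1,0,0,0,0,0,0],[-1,0,0,0,0,0,0],[-1,0,0,0,0,0,0],[0,0,0,0,0,0,0]]]'| egrep 'pos|for'
```

```text
position: [0.5617, 0.2492, 0.1498]
force: [0.3, 0.4, -1.0]
finger_force: 0.0
position: [0.5613, 0.2467, 0.1494]
force: [-0.1, -0.2, 0.2]
finger_force: 0.0
```

```bash
python3 -m jog '[[[-1,0,0,0,0,0,0],[-1,0,0,0,0,0,0],[0,0,0,0,0,0,0]]]'| egrep 'pos|for'
python3 -m jog '[[[-1,0,0,0,0,0,0],[-1,0,0,0,0,0,0],[0,0,0,0,0,0,0]]]'| egrep 'pos|for'
python3 -m jog '[[[-1,0,0,0,0,0,0],[-1,0,0,0,0,0,0],[0,0,0,0,0,0,0]]]'| egrep 'pos|for'
```

```text
position: [0.5612, 0.2446, 0.1494]
force: [0.4, -0.1, -0.3]
finger_force: 0.0
position: [0.5612, 0.2428, 0.1494]
force: [-0.2, 2.2, 0.4]
finger_force: 0.5
position: [0.5611, 0.242, 0.1496]
force: [0.8, 7.3, -0.7]
finger_force: 3.9
```

```bash
python3 -m jog '[[[-1,0,0,0,0,0,0],[0,0,0,0,0,0,0],[0,0,0,0,0,0,0]]]'| egrep 'pos|for'
python3 -m jog '[[[10,0,0,0,0,0,0],[20,0,0,0,0,0,0],[0,0,-40,0,0,0,0],[0,0,-50,0,0,0,0],[0,0,0,0,0,0,0]]]'| egrep 'pos|for'
python3 - <<'E'
from h import *
import cv2
k=bot.grab_frame("wrist");t=bot.grab_frame("top")
cv2.imwrite("pics/f7.png",np.hstack([cv2.resize(k["img"],(400,300)),cv2.resize(t["img"],(400,300))])[:,:,::-1])
for q in["griddle","holes_mid","griddle_handle","latch_knob","tin","pepper_mill","salt_shaker"]:
    print(q,[(np.round(a["xyz"],4).tolist(),round(a["conf"],2)) for a in bot.spot_point(q,t)[:1]])
E
```

```text
position: [0.5611, 0.2418, 0.1496]
force: [3.1, 11.5, -2.9]
finger_force: 5.8
position: [0.5646, 0.2717, 0.2452]
force: [-0.3, -0.2, 0.4]
finger_force: 0.0
griddle [([0.6466, 0.1412, 0.0542], 0.72)]
holes_mid [([0.5948, 0.1412, 0.0486], 0.56)]
griddle_handle [([0.5803, 0.1433, 0.0933], 0.6)]
latch_knob [([0.5648, 0.2253, 0.0865], 0.46)]
tin [([0.5106, -0.2361, -0.0016], 0.57)]
pepper_mill [([0.6273, -0.2594, -0.001], 0.64)]
salt_shaker [([0.6731, -0.3348, -0.0025], 0.7)]
```

View pics/f7.png

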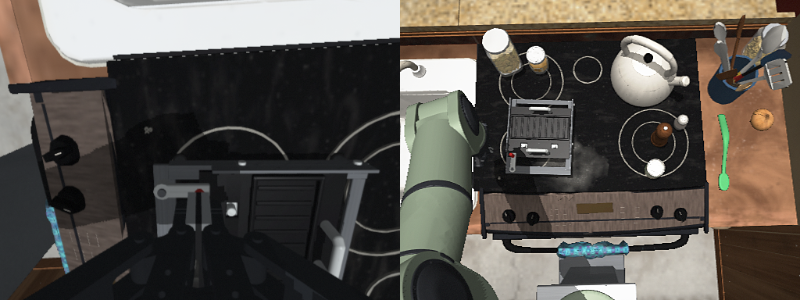

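The final views show the latch across the plate's edge at its stop (the push force rose to 11 N without movement), a stud showing in the hole at (231,209), and the other things where they were. The robot is clear.

```bash
python3 -c "
from workcell import bot
print(bot.job_done())"
```

```text
the job is handed in; nothing more can be done
None
```

The griddle plate is seated flush on its studs, the latch is turned fully across it to its stop, nothing round about was moved, and the job is handed in; its verdict was not shown.

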